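# Lock the tray stack and peel off its top tray for inspection

## Robot

A 7-joint arm with a two-finger parallel gripper is mounted at the origin on a cart in front of the work surface, level with it; the furniture and walls round the work are solid. World frame = base frame: x ahead of the robot, y to its left, z up, the work surface at z = 0. Lengths are in m, angles in rad, forces in N, time in s.
With the tool pointing down it reaches from about 0.425 to 0.975 m from the base axis. Payload 16.7 kg.
Tool frame: the origin (TCP) lies at the very end of the fingers, on their centre line; the grasp point (between the pads) lies 19 mm behind it (arm.grip_depth is the distance from the TCP to the grasp point, in m); z points along the fingers, x is the direction in which the jaws open and shut, and the axes are right-handed (so a half turn about z gives the same grasp; the last joint's range is limited). The gripper opens to 85 mm and grips with 20 to 120 N. Pads are 22 mm wide; open, the fingers measure 114 mm over their backs; the gripper's body (76 mm by 85 mm) begins 54 mm behind the grasp point. The pads swing forward as they close: fully open they stand 13 mm farther back than shut.
Start: joints at [1.167, 0.426, 0.074, 1.606, -0.034, 1.111, -0.067], TCP at [0.169, -0.653, 0.21] pointing down, gripper open.
Joint ranges: [-2.85, 2.85], [-0.5, 2.14], [-1.23, 1.37], [0.21, 2.46], [-1.02, 4.16], [0.16, 2.05], [-2.73, 2.73]. Speed limits (rad/s): [1.89, 1.89, 2.39, 2.39, 3.01, 3.01, 3.01].

## Interface

Orientations are given as a rotation vector (axis times angle).
In Python, from plant import arm gives the robot as it stands. The module is installed in compiled form; this text tells all that it offers.
- The arm moves only by the tool jog_arm, never from a script. Its argument "targets" is a list of rows, each an object of numbers: "tx", "ty", "tz": the shift along the tool's x, y, z in m; "rx", "ry", "rz": the turn, a rotation vector about the tool's x, y, z in degrees; "jaw": the opening, from 0 (shut) to 1 (fully open). In form: [{"tx": .., "ty": .., "tz": .., "rx": .., "ry": .., "rz": .., "jaw": ..}, ...]. A call has 1 to 5 rows; each row is the pose to reach, as a shift and turn from the pose measured when the call began, along the tool's axes at that moment; what a row does not reach only later rows make up. A row lasts 1/12 s, in which the tool goes at most 41.7 mm and 7.16 degrees, less where a joint would pass 70% of its speed; a pose out of reach is approached as far as the arm can. A call with a gripper value outside its range is refused whole. The fingers move at their own pace and stop on an object; "force" is the grip in N (left out, the last holds). Time passes only in rows, so rows that repeat a pose let the fingers close. It gives the time, the measured TCP pose, the force and the opening at its end, in the units of the state.
- arm.get_obs(): the state, without advancing time (a new reading comes with each control period).
- arm.read_camera(name): name is "scene" or "side" or "wrist"; returns a dict with "pixels" (400x640x3 uint8, red, green, blue), "range_z" (400x640 float32, m along the optical axis (not along the pixel's ray), 0 where there is no reading), "fx", "fy", "cx", "cy" (pixels), "cam_to_world" (4x4, takes a point from camera to world coordinates). Camera axes: x right, y up, looking along -z (the intrinsics and any distortion apply to the point x, -y, -z); pixel columns grow to the right and rows downward; lengths in m; the calibration is good to about 2 mm. A picture is of the moment at which its call begins.
- arm.hand_in(): hands the job in, once; it reports no verdict.
Trained networks look in a picture, given as the dict that the camera call returned (one of the last four; its "shot" number tells which), for a name from the list of things; names that differ only in an ending like _2 or _b are one class to them, and where a whole thing is asked for, a point or a joint stands for the part that bears it (a point fixed in the world has none). Each returns a list of dicts, best first, with "conf" (0 to 1); they miss things now and then, are a little off and sometimes report something else, mostly with a low value. They report only what shows in the picture. A call takes as long as a camera call.
- arm.boxes_of(picture, label): "point" ([row, column] as shares, 0 to 1, of the picture: columns of its width, rows of its height, amid what is visible of it).
- arm.place_of(picture, label): "point" ([row, column] as shares, 0 to 1, of the picture: columns of its width, rows of its height: a listed point, or the origin of a listed thing).
The state is a dict: "t": time; "q": joint angles; "joint_velocities": joint speeds; "joint_torque": joint torques, N m; "eef_pos": TCP position; "tool_rot": TCP orientation; "contact_force": force on the tool from outside, world axes, zero at the start; "wrist_torque": the same for the moment, N m; "gripper_width": opening from 0.0 (shut) to 1.0 (fully open).
Only numpy, scipy, OpenCV 4.12 (cv2) and the standard library are available. Lean on these libraries where they do the work, as an engineer would, in place of code of your own. Each camera call takes 0.05 s, during which the arm holds its last target. There are 200 camera calls.

## Task

Slide the steel hold-down plate fully home into the slot of the blue-railed stack magazine, so that the lower trays cannot come along, and let go of it. Then peel the sticky top tray off by its yellow lug: raise that corner clearly first while the opposite corner still sits on the stack, then take the tray off and hold it up level over the white inspection mat, its middle above the middle of the mat and about 15 cm above it. Finish while holding it there; the plate stays home, the lower trays stay down, and the other things on the bench are left alone.

Things in the scene. Friction and masses are not known exactly. Their poses are not given: they have to be found in the camera images.
- holder: stack magazine, fixed: aluminium base 188 x 104 x 8 mm (x -128 to +60) with two blue rails at its near end that form a slot, centred on y = 0. Origin on the bench under the middle of the tray stack; x points the way the plate is pushed in (away from the robot), y left, z up
- slot_mouth (a point): slot's mouth, on its centre line at ledge height: x = -98, z = 13 mm in the magazine's frame. Ledges 13 mm above the bench (x = -126 to -54) carry the plate; the channel is 63 mm wide from here inward; flares widen it to about 80 mm at x = -122. Side lips (x = -98 to -60, undersides 21.5, tops 26.5 mm above the bench) roof it, open 43 mm wide in the middle
- slot_end (a point): slot's end, on its centre line at ledge height: x = -56, z = 13 mm in the magazine's frame; two stops here end the travel. Plate home: its leading edge here, handle_centre at x = -131, y = 0, z = 34 mm in the magazine's frame, axes alike; it then lies over the yellow tongue of the lower trays
- handle_centre (a point): middle of the plate's red upright handle, 21 mm above the plate's underside, on its centre line. Handle: 24 mm long (x), 10 mm thick (y, grip across this), top 36 mm above the underside, on a foot 28 x 16 mm whose top is 9 mm above the underside. Plate's axes: x to the leading edge, z up. It starts flat on the bench
- plate_front (a point): middle of the leading edge of the hold-down plate, at its underside, 75 mm ahead (x) of handle_centre. The plate is a steel slab 90 x 60 x 6 mm of about 120 g; its rear edge is 15 mm behind handle_centre
- lower_trays (a joint): how far the lower trays (black, nested, under the top tray) have been pulled up along their guide posts, m; 0 = down, at most 0.03. They weigh about 100 g and fall back when free; with the plate home they can rise only about 4 mm
- lug_centre (a point): middle of the yellow lug, an upright tab near the top tray's near-left corner: 24 mm long on the tray's diagonal (pointing at the corner), 10 mm thick across it (grip it so), 29 mm high above the tray's upper face (this point is half-way up). Axes are the tray's. At x = -36, y = +28.8, z = +21 mm from tray_centre in the tray's frame
- tray_centre (a point): centre of the top tray's body (half-way up its 13 mm), 26.5 mm above the bench; x as the magazine's, z up. Black, 100 x 80 mm, about 60 g, ribs 3 mm high on top; a skirt fits 10 mm deep over the lower trays with 2.5 mm play, gripped from inside by four spring buttons near the corners: some 5 N to pull straight off, each lets go when its corner is up about 8 mm
- lug_corner (a point): bottom of the tray's corner with the lug, at x = -50, y = +40, z = -6.5 mm from tray_centre in the tray's frame; 20 mm above the bench at the start
- far_corner (a point): bottom of the tray's diagonally opposite corner, at x = +50, y = -40, z = -6.5 mm from tray_centre; 20 mm above the bench at the start
- mat_centre (a point): centre of the upper face of the white inspection mat with a dark frame, 130 x 130 x 3 mm, fixed on the bench
- vee_block: bystander: loose light aluminium riser block 35 x 35 x 32 mm, origin under its centre
- puck_d: bystander: loose cream round puck 32 mm wide, 20 mm high, origin under its centre

How it is judged:
On the way, in this order (a step that is already met when the one before it is completed fails the run):
1. the hold-down plate is fully home in the slot and let go (x of handle_centre in the frame of holder above -0.135 m and y of handle_centre in the frame of holder between -0.005 and 0.005 m and z of handle_centre in the frame of holder between 0.03 and 0.038 m and angle between the x axis of handle_centre and the x axis of holder, either way round below 0.07 rad and contact force between the fingers and plate below 0.1 N), for 0.2 s.
2. the lug's corner is up by more than 12 mm while the opposite corner still sits on the stack (within 6 mm) (z of lug_corner in the frame of holder above 0.032 m and z of far_corner in the frame of holder below 0.026 m and horizontal distance between far_corner and holder below 0.075 m), for 0.1 s.
At the end, for the whole second after the job is handed in: Top tray held still and level (0.2 rad), its centre within 40 mm of the mat's centre from above and 100 to 200 mm over the mat; plate let go and home (4 mm from the stops, 5 mm sideways, 0.07 rad, on the ledges); lower trays down within 4 mm (x of handle_centre in the frame of holder above -0.135 m and y of handle_centre in the frame of holder between -0.005 and 0.005 m and z of handle_centre in the frame of holder between 0.03 and 0.038 m and angle between the x axis of handle_centre and the x axis of holder, either way round below 0.07 rad and value of joint lower_trays below 0.004 m and contact force between the fingers and top_tray above 1 N and z of tray_centre in the frame of mat_centre between 0.1 and 0.2 m and horizontal distance between tray_centre and mat_centre below 0.04 m and angle between tray_centre's own z axis and vertical below 0.2 rad and linear speed of top_tray below 0.03 m/s and contact force between plate and the fingers below 0.1 N); the arm keeps its last pose, push and grip.
It fails at once if the lower trays are pulled up by more than 9 mm (value of joint lower_trays above 0.009 m).
It fails at once if a bystander is shifted by more than 20 mm (distance of any of vee_block, puck_d from where it was at the start of the episode above 0.02 m).
It also fails if it takes over 51 s, if anything falls off the work surface, if the arm or the gripper's body presses on something with over 40 N, if the wrist force passes 120 N, or if a joint passes its speed limit or range.

## Working session

There is one attempt and no reset: what is moved stays moved. The work goes in short steps, Python scripts to look and compute and a tool call to move; the robot and the scene stay as the last step left them, time stands still between calls to the robot, and variables do not carry over. Pictures are saved under pics/ and viewed, about 8 in all and at most 12, crops included, and the job is handed in when it is done.

Besides the shell and the picture viewer there is one more tool, called as a command line: name --argument value ..., lists and objects as JSON in quotes. jog_arm: Moves the arm, as the interface text tells. Its arguments: {"type":"object","properties":{"targets":{"type":"array","items":{"type":"object","properties":{"tx":{"type":"number"},"ty":{"type":"number"},"tz":{"type":"number"},"rx":{"type":"number"},"ry":{"type":"number"},"rz":{"type":"number"},"jaw":{"type":"number"}}}},"force":{"type":"number"}},"required":["targets"]}

```bash
mkdir -p pics; cat > h.py <<'E'
import numpy as np, cv2
from scipy.spatial.transform import Rotation as R
from plant import arm
def world(p,r,c,z=None):
    """pixel (row,col) -> world by depth, or on the plane height z"""
    ray=np.array([(c-p['cx'])/p['fx'],-(r-p['cy'])/p['fy'],-1.])
    M=np.array(p['cam_to_world']); d=M[:3,:3]@ray; o=M[:3,3]
    if z is None: return o+d*float(p['range_z'][int(round(r)),int(round(c))])
    return o+d*(z-o[2])/d[2]
def save(p,name,crop=None,s=1):
    im=p['pixels'][:,:,::-1]
    if crop: im=im[crop[0]:crop[1],crop[2]:crop[3]]
    cv2.imwrite('pics/'+name,cv2.resize(im,None,fx=s,fy=s))
def find(p,names,kind='place'):
    for n,z in names.items():
        for d in (arm.place_of if kind=='place' else arm.boxes_of)(p,n)[:2]:
            r,c=d['point'][0]*400,d['point'][1]*640
            print(n,round(d['conf'],2),'px',round(r),round(c),'plane',np.round(world(p,r,c,z),4),'depth',np.round(world(p,min(r,399),min(c,639)),4))
E
cat > a.py <<'E'
from h import *
o=arm.get_obs(); print({k:np.round(v,3) for k,v in o.items()}, arm.grip_depth)
N=dict(holder=0,slot_mouth=.013,slot_end=.013,handle_centre=.021,plate_front=0,lug_centre=.0475,tray_centre=.0265,lug_corner=.02,far_corner=.02,mat_centre=.003,vee_block=0,puck_d=0)
for n in('scene','side'):
    p=arm.read_camera(n); save(p,n+'1.png'); print(n,np.round(p['cam_to_world'],3).tolist(),p['fx']); find(p,N)
E
python3 a.py
```

```text
{'t': np.float64(0.0), 'q': array([ 1.168,  0.427,  0.074,  1.607, -0.034,  1.111, -0.067]), 'joint_velocities': array([ 0.002,  0.002,  0.001,  0.001, -0.001, -0.001,  0.001]), 'joint_torque': array([-1.0000e-03, -9.4983e+01,  3.7610e+00, -4.6352e+01,  1.9000e-02,
        1.0000e-02, -0.0000e+00]), 'eef_pos': array([ 0.169, -0.653,  0.21 ]), 'tool_rot': array([-2.484e+00,  1.922e+00,  2.000e-03]), 'contact_force': array([ 1.198, -0.103,  0.955]), 'wrist_torque': array([-0.039, -0.044, -0.029]), 'gripper_width': np.float64(1.002)} 0.0187
scene [[-0.831, 0.427, -0.357, 0.249], [-0.556, -0.631, 0.542, 0.543], [0.006, 0.648, 0.761, 0.719], [0.0, 0.0, 0.0, 1.0]] 427.31542186669697
holder 0.89 px 165 334 plane [ 0.6438 -0.1092  0.    ] depth [ 0.627  -0.0814  0.0307]
slot_mouth 0.87 px 177 369 plane [ 0.547  -0.1072  0.013 ] depth [ 0.55   -0.1138  0.0059]
slot_end 0.61 px 174 353 plane [ 0.5839 -0.0963  0.013 ] depth [ 0.5846 -0.0975  0.0117]
handle_centre 0.7 px 304 307 plane [0.4753 0.2445 0.021 ] depth [0.4743 0.2457 0.0239]
plate_front 0.84 px 282 284 plane [ 0.5465  0.2216 -0.    ] 
[... 1750 characters left out ...]
  0.0344]
lug_corner 0.95 px 183 305 plane [ 0.5906 -0.0728  0.02  ] depth [ 0.5906 -0.0686  0.0226]
lug_corner 0.62 px 185 291 plane [ 0.6318 -0.0605  0.02  ] depth [ 0.6325 -0.0753  0.0107]
far_corner 0.81 px 168 278 plane [ 0.6746 -0.1618  0.02  ] depth [ 0.6723 -0.1336  0.036 ]
mat_centre 0.55 px 254 278 plane [0.656  0.2083 0.003 ] depth [0.6561 0.2073 0.0021]
vee_block 0.9 px 295 297 plane [0.6121 0.3286 0.    ] depth [0.6112 0.3522 0.0273]
vee_block 0.3 px 255 278 plane [0.6573 0.2094 0.    ] depth [0.6569 0.2139 0.0042]
puck_d 0.51 px 183 288 plane [ 0.642  -0.1044  0.    ] depth [ 0.6405 -0.0765  0.0173]
puck_d 0.5 px 296 337 plane [0.5294 0.3339 0.    ] depth [0.5304 0.3418 0.0093]
```

View pics/scene1.png

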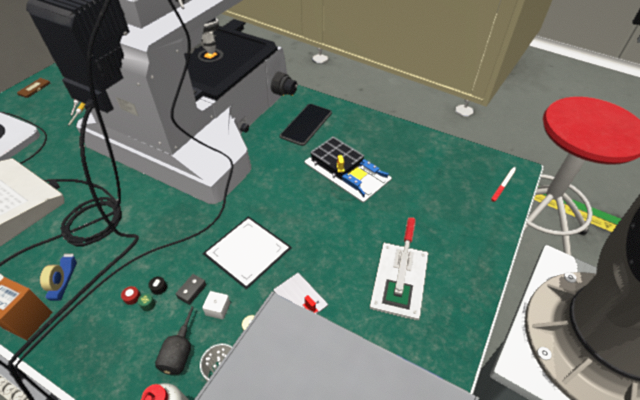

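View pics/side1.png

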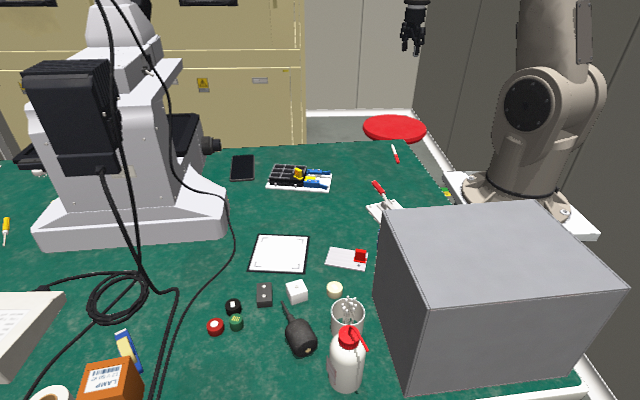

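Scene view: the magazine is at px (165,345) with its blue slot facing the robot and the plate with its red handle is at (300,305), beside a tall grey box. The mat is at (250,247) and the vee block at (305,215). The networks agree with the picture. Next I get the box extents and the yaws from depth.

```bash
cat >> h.py <<'E'
def cloud(p):
    c,r=np.meshgrid(np.arange(640),np.arange(400)); z=p['range_z']
    P=np.stack([(c-p['cx'])/p['fx']*z,-(r-p['cy'])/p['fy']*z,-z],-1)
    M=np.array(p['cam_to_world']); W=P@M[:3,:3].T+M[:3,3]; W[z<=0]=np.nan
    return W
def shift(pos,yaw=None,ref=None):
    """tool-axes shift (m) and rz (deg) to world TCP pos, with jaw axis (tool x) along yaw (mod 180) from the measured pose"""
    o=arm.get_obs(); Rt=R.from_rotvec(o['tool_rot']); d=Rt.inv().apply(np.array(pos)-o['eef_pos'])
    x=Rt.apply([1,0,0]); a=np.degrees(np.arctan2(x[1],x[0])); rz=None
    if yaw is not None: rz=round(-(((yaw-a)+90)%180-90),1)
    print('t',round(float(o['t']),2),'tcp',np.round(o['eef_pos'],4),'jaw yaw',round(a,1),'F',np.round(o['contact_force'],1),'w',round(float(o['gripper_width']),3),'-> shift mm',np.round(d*1000,1),'rz',rz, 'tool z',np.round(Rt.apply([0,0,1]),3))
E
python3 - <<'E'
from h import *
for n in('scene','side'):
    p=arm.read_camera(n); W=cloud(p).reshape(-1,3); C=p['pixels'].reshape(-1,3).astype(int)
    x,y,z=W.T
    b=(z>.19)&(z<.24)&(x>.0)&(x<.6)&(y>.15)&(y<.8); q=W[b][:,:2].astype('f4'); print(n,'box',b.sum(),cv2.minAreaRect(q),q.min(0),q.max(0),np.median(z[b]))
    m=(z>.003)&(z<.01)&(abs(x-.51)<.08)&(abs(y-.23)<.055)&(C.min(1)>110)
    print('plate',m.sum(),cv2.minAreaRect(W[m][:,:2].astype('f4')))
    red=(C[:,0]>150)&(C[:,1]<70)&(abs(x-.47)<.05)&(abs(y-.24)<.05); print('red',W[red].mean(0),W[red].max(0))
    ye=(C[:,0]>150)&(C[:,1]>120)&(C[:,2]<80)&(abs(x-.6)<.1)&(abs(y+.1)<.1); l=ye&(z>.04); print('lug',l.sum(),W[l].mean(0),z[l].max())
    t=(z>.028)&(z<.042)&(C.max(1)<110)&(abs(x-.64)<.1)&(abs(y+.11)<.1); print('tray',t.sum(),cv2.minAreaRect(W[t][:,:2].astype('f4')))
    for nm,(X,Y,h) in dict(clamp=(.42,.03,.1)).items():
        s=(abs(x-X)<.1)&(abs(y-Y)<.12)&(z>.015)&(z<.19); print(nm,s.sum(),W[s].min(0),W[s].max(0))
shift([.52,-.10,.28])
E
```

```text
scene box 15622 ((0.35393843054771423, 0.35008084774017334), (0.3192615509033203, 0.13727498054504395), 33.770809173583984) [0.18443383 0.31015787] [0.46212953 0.49549183] 0.21617115267583475
plate 846 ((0.4976423382759094, 0.22026365995407104), (0.12248991429805756, 0.06717793643474579), 10.424052238464355)
red [0.47111428 0.24327654 0.02874506] [0.48451489 0.24930038 0.03729424]
lug 38 [ 0.60888472 -0.07642355  0.0589407 ] 0.06272581675665267
tray 745 ((0.6397226452827454, -0.11235485970973969), (0.08125331997871399, 0.1007707267999649), 80.20637512207031)
clamp 1129 [ 0.32036765 -0.01747681  0.01500051] [0.41335048 0.14991754 0.05684373]
side box 21383 ((0.3134036660194397, 0.42889946699142456), (0.2811940014362335, 0.21289385855197906), 4.891640663146973) [0.16483118 0.31318608] [0.46160886 0.54606676] 0.2175889594977749
plate 638 ((0.49195048213005066, 0.23188769817352295), (0.06354241818189621, 0.10930890589952469), 73.97213745117188)
red [0.47239287 0.24222668 0.02514129] [0.48460807 0.24865632 0.03834152]
lug 27 [ 0.60854004 -0.07729802  0.05846374] 0.06456121086375544
tray 346 ((0.6401064395904541, -0.11428923904895782), (0.08210476487874985, 0.09967910498380661), 80.57659912109375)
clamp 265 [ 0.34811512 -0.0173061   0.01504285] [0.41727208 0.09302041 0.06030269]
t 1.4 tcp [ 0.1695 -0.6534  0.2102] jaw yaw -75.5 F [-0.5  0.1  0.3] w 1.001 -> shift mm [-447.6 -478.2  -69.8] rz None tool z [ 0.  0. -1.]
```

jog_arm --targets '[{"tx": -0.028, "ty": -0.03, "tz": -0.02}, {"tx": -0.056, "ty": -0.06, "tz": -0.04}, {"tx": -0.084, "ty": -0.09, "tz": -0.06}, {"tx": -0.112, "ty": -0.12, "tz": -0.07}, {"tx": -0.14, "ty": -0.15, "tz": -0.07}]'

```text
invalid input at $.targets[0]: expected keys tx, ty, tz, rx, ry, rz, jaw
```

jog_arm --targets '[{"tx": -0.028, "ty": -0.03}, {"tx": -0.056, "ty": -0.06}, {"tx": -0.084, "ty": -0.09}, {"tx": -0.112, "ty": -0.12}, {"tx": -0.14, "ty": -0.15}]'

```text
invalid input at $.targets[0]: expected keys tx, ty, tz, rx, ry, rz, jaw
```

jog_arm --targets '[{"tx": -0.028, "ty": -0.03, "rz": 5}, {"tx": -0.056, "ty": -0.06, "rz": 10}, {"tx": -0.084, "ty": -0.09, "rz": 15}, {"tx": -0.112, "ty": -0.12, "rz": 20}, {"tx": -0.14, "ty": -0.15, "rz": 24}]'

```text
invalid input at $.targets[0]: expected keys tx, ty, tz, rx, ry, rz, jaw
```

```bash
python3 - <<'E'
from h import *
p=arm.read_camera('wrist'); save(p,'w1.png'); print(np.round(p['cam_to_world'],3).tolist(),p['fx'])
find(p,dict(slot_mouth=.013,slot_end=.013,lug_centre=.0475,tray_centre=.0265,far_corner=.02,lug_corner=.02))
shift([.471,.243,.2],90-18.5)
E
```

```text
[[0.25, 0.924, 0.29, 0.242], [-0.968, 0.238, 0.076, -0.634], [0.001, -0.3, 0.954, 0.374], [0.0, 0.0, 0.0, 1.0]] 283.1157712989669
t 1.75 tcp [ 0.1694 -0.6533  0.2102] jaw yaw -75.5 F [-0.9  0.2  0.9] w 0.995 -> shift mm [-791.9 -516.9   10.3] rz 33.0 tool z [-0.  0. -1.]
```

jog_arm --targets '[{"tx": -0.028, "ty": -0.03, "tz": -0.02, "rx": 0, "ry": 0, "rz": 0, "jaw": 1}, {"tx": -0.056, "ty": -0.06, "tz": -0.04, "rx": 0, "ry": 0, "rz": 0, "jaw": 1}, {"tx": -0.084, "ty": -0.09, "tz": -0.06, "rx": 0, "ry": 0, "rz": 0, "jaw": 1}, {"tx": -0.112, "ty": -0.12, "tz": -0.07, "rx": 0, "ry": 0, "rz": 0, "jaw": 1}, {"tx": -0.14, "ty": -0.15, "tz": -0.07, "rx": 0, "ry": 0, "rz": 0, "jaw": 1}]'

```text
t: 2.17
eef_pos: [0.2743, -0.4891, 0.2818]
tool_rot: [2.483, -1.923, 0.005]
contact_force: [1.8, -0.8, 0.5]
gripper_width: 0.999
```

jog_arm --targets '[{"tx": -0.028, "ty": -0.03, "tz": 0, "rx": 0, "ry": 0, "rz": 0, "jaw": 1}, {"tx": -0.056, "ty": -0.06, "tz": 0, "rx": 0, "ry": 0, "rz": 0, "jaw": 1}, {"tx": -0.084, "ty": -0.09, "tz": 0, "rx": 0, "ry": 0, "rz": 0, "jaw": 1}, {"tx": -0.112, "ty": -0.12, "tz": 0, "rx": 0, "ry": 0, "rz": 0, "jaw": 1}, {"tx": -0.14, "ty": -0.15, "tz": 0, "rx": 0, "ry": 0, "rz": 0, "jaw": 1}]'

```text
t: 2.58
eef_pos: [0.3851, -0.3142, 0.2819]
tool_rot: [2.483, -1.923, 0.006]
contact_force: [1.2, -0.9, -0.3]
gripper_width: 1.0
```

jog_arm --targets '[{"tx": -0.028, "ty": -0.03, "tz": 0, "rx": 0, "ry": 0, "rz": 5, "jaw": 1}, {"tx": -0.056, "ty": -0.06, "tz": 0, "rx": 0, "ry": 0, "rz": 10, "jaw": 1}, {"tx": -0.084, "ty": -0.09, "tz": 0, "rx": 0, "ry": 0, "rz": 15, "jaw": 1}, {"tx": -0.112, "ty": -0.12, "tz": 0, "rx": 0, "ry": 0, "rz": 20, "jaw": 1}, {"tx": -0.14, "ty": -0.15, "tz": 0, "rx": 0, "ry": 0, "rz": 24, "jaw": 1}]'

```text
t: 3.0
eef_pos: [0.4961, -0.1392, 0.2819]
tool_rot: [2.024, -2.403, 0.008]
contact_force: [0.3, -1.6, 0.6]
gripper_width: 0.999
```

```bash
python3 - <<'E'
from h import *
p=arm.read_camera('wrist'); save(p,'w1.png'); print(np.round(p['cam_to_world'],3).tolist(),p['fx'])
find(p,dict(slot_mouth=.013,slot_end=.013,lug_centre=.0475,tray_centre=.0265,far_corner=.02,lug_corner=.02))
shift([.471,.243,.2],90-18.5)
E
```

```text
[[-0.171, 0.941, 0.293, 0.57], [-0.985, -0.164, -0.046, -0.152], [0.005, -0.296, 0.955, 0.446], [0.0, 0.0, 0.0, 1.0]] 283.1157712989669
slot_mouth 0.62 px 134 285 plane [ 0.5427 -0.0992  0.013 ] depth [ 0.5425 -0.0988  0.0094]
slot_end 0.83 px 104 285 plane [ 0.5842 -0.1089  0.013 ] depth [ 0.5843 -0.1089  0.0125]
lug_centre 0.85 px 88 258 plane [ 0.6097 -0.0818  0.0475] depth [ 0.6081 -0.0845  0.0626]
tray_centre 0.7 px 62 280 plane [ 0.6388 -0.1139  0.0265] depth [ 0.6376 -0.1145  0.0335]
far_corner 0.66 px 22 311 plane [ 0.6801 -0.1636  0.02  ] depth [ 0.6773 -0.1633  0.0308]
far_corner 0.21 px 63 281 plane [ 0.638  -0.1151  0.02  ] depth [ 0.6359 -0.1163  0.0331]
lug_corner 0.74 px 99 256 plane [ 0.5986 -0.0695  0.02  ] depth [ 0.5975 -0.0729  0.0375]
t 3.35 tcp [ 0.4948 -0.1422  0.2815] jaw yaw -99.6 F [ 0.5 -0.4  0.7] w 1.005 -> shift mm [-376.1   87.8   80. ] rz 8.9 tool z [ 0.002 -0.004 -1.   ]
```

```bash
python3 - <<'E'
from h import *
p=arm.read_camera('wrist'); W=cloud(p).reshape(-1,3); C=p['pixels'].reshape(-1,3).astype(int); x,y,z=W.T
save(p,'w2.png',(0,230,180,420),3)
t=(z>.025)&(z<.042)&(C.max(1)<110)&(abs(x-.64)<.1)&(abs(y+.11)<.1); print('tray',t.sum(),cv2.minAreaRect(W[t][:,:2].astype('f4')))
b=(z>.012)&(z<.04)&(C[:,2]>C[:,0]+60)&(C[:,2]>90)&(abs(x-.56)<.09)&(abs(y+.1)<.1); print('blue',b.sum(),cv2.minAreaRect(W[b][:,:2].astype('f4')), W[b].max(0),W[b].min(0))
m=(z>.004)&(z<.045)&(abs(x-.61)<.14)&(abs(y+.11)<.1); print('base',m.sum(),cv2.minAreaRect(W[m][:,:2].astype('f4')))
a=np.radians(-9.6);u=np.array([np.cos(a),np.sin(a)]);v=np.array([-u[1],u[0]])
q=(W[b][:,:2]-[.64,-.113]); s,w=q@u,q@v
for lo in np.arange(-.13,-.04,.01):
    k=(s>lo)&(s<lo+.01)
    print(round(lo,3),[ (round(w[k&g].min(),4),round(w[k&g].max(),4),round(z[b][k&g].max(),4)) for g in (w>0,w<=0) if (k&g).any()])
E
```

```text
tray 3506 ((0.6376680731773376, -0.11503209173679352), (0.07440058887004852, 0.09714358299970627), 79.67410278320312)
blue 833 ((0.5528862476348877, -0.10168489813804626), (0.08948618173599243, 0.06796971708536148), 80.32171630859375) [ 0.59257962 -0.05210722  0.03065201] [ 0.51186546 -0.14622645  0.01399824]
base 10227 ((0.6001984477043152, -0.11171256005764008), (0.1996167153120041, 0.2582218050956726), 88.70744323730469)
-0.13 [(np.float64(0.0368), np.float64(0.0414), np.float64(0.0216)), (np.float64(-0.0481), np.float64(-0.0451), np.float64(0.0216))]
-0.12 [(np.float64(0.0335), np.float64(0.0396), np.float64(0.0233)), (np.float64(-0.0466), np.float64(-0.0407), np.float64(0.0237))]
-0.11 [(np.float64(0.0289), np.float64(0.036), np.float64(0.0234)), (np.float64(-0.0437), np.float64(-0.0379), np.float64(0.0239))]
-0.1 [(np.float64(0.018), np.float64(0.0353), np.float64(0.0285)), (np.float64(-0.0425), np.float64(-0.0265), np.float64(0.0307))]
-0.09 [(np.float64(0.0178), np.float64(0.0351), np.float64(0.0306)), (np.float64(-0.0426), np.float64(-0.0254), np.float64(0.0291))]
-0.08 [(np.float64(0.0182), np.float64(0.0352), np.float64(0.0289)), (np.float64(-0.0427), np.float64(-0.0254), np.float64(0.0306))]
-0.07 [(np.float64(0.018), np.float64(0.0351), np.float64(0.0285)), (np.float64(-0.0428), np.float64(-0.0257), np.float64(0.029))]
-0.06 [(np.float64(0.0198), np.float64(0.0349), np.float64(0.0276)), (np.float64(-0.0428), np.float64(-0.0286), np.float64(0.0278))]
-0.05 []
```

View pics/w2.png

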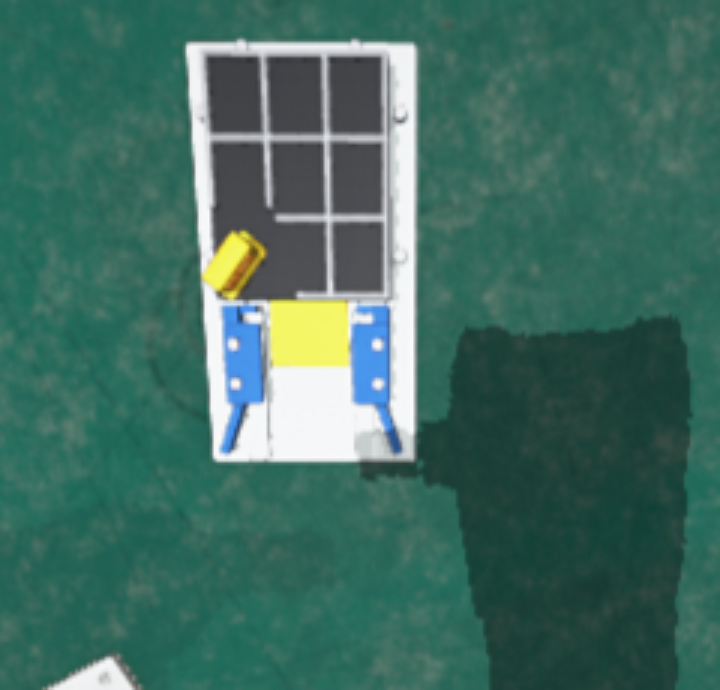

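jog_arm --targets '[{"tx": -0.04, "ty": 0.01, "tz": 0.0, "rx": 0, "ry": 0, "rz": 2, "jaw": 1}, {"tx": -0.08, "ty": 0.02, "tz": 0, "rx": 0, "ry": 0, "rz": 4, "jaw": 1}, {"tx": -0.12, "ty": 0.03, "tz": 0, "rx": 0, "ry": 0, "rz": 6, "jaw": 1}, {"tx": -0.16, "ty": 0.04, "tz": 0, "rx": 0, "ry": 0, "rz": 8, "jaw": 1}, {"tx": -0.2, "ty": 0.05, "tz": 0, "rx": 0, "ry": 0, "rz": 9, "jaw": 1}]'

```text
t: 3.82
eef_pos: [0.4784, 0.064, 0.2811]
tool_rot: [1.828, -2.555, 0.008]
contact_force: [1.4, -0.1, 0.3]
gripper_width: 1.001
```

jog_arm --targets '[{"tx": -0.04, "ty": 0.0, "tz": 0.0, "rx": 0, "ry": 0, "rz": 0, "jaw": 0.8}, {"tx": -0.08, "ty": 0.0, "tz": 0, "rx": 0, "ry": 0, "rz": 0, "jaw": 0.7}, {"tx": -0.12, "ty": 0.01, "tz": 0.01, "rx": 0, "ry": 0, "rz": 0, "jaw": 0.6}, {"tx": -0.16, "ty": 0.01, "tz": 0.02, "rx": 0, "ry": 0, "rz": 0, "jaw": 0.6}]'

```text
t: 4.15
eef_pos: [0.5205, 0.2196, 0.2612]
tool_rot: [-1.826, 2.555, -0.009]
contact_force: [1.2, -0.3, 0.9]
gripper_width: 0.6
```

```bash
cat > pl.py <<'E'
from h import *
import sys
p=arm.read_camera('wrist'); W=cloud(p).reshape(-1,3); C=p['pixels'].reshape(-1,3).astype(int); x,y,z=W.T
save(p,sys.argv[1])
find(p,dict(handle_centre=.021,plate_front=0.006))
m=(z>.003)&(z<.01)&(abs(x-.51)<.09)&(abs(y-.23)<.07)&(C.min(1)>110); print('plate',m.sum(),cv2.minAreaRect(W[m][:,:2].astype('f4')))
red=(C[:,0]>120)&(C[:,1]<70)&(abs(x-.47)<.05)&(abs(y-.24)<.05)&(z>.027); print('red top',red.sum(),W[red].mean(0),cv2.minAreaRect(W[red][:,:2].astype('f4')))
shift([.471,.243,.1],90-18.5)
E
python3 pl.py w3.png
```

```text
handle_centre 0.96 px 200 314 plane [0.4694 0.241  0.021 ] depth [0.4739 0.2393 0.0361]
plate_front 0.86 px 151 313 plane [0.5374 0.2189 0.006 ] depth [0.5376 0.2188 0.0082]
plate 2427 ((0.5247105956077576, 0.2156316041946411), (0.10607525706291199, 0.15374793112277985), 87.97309875488281)
red top 105 [0.47110303 0.23856357 0.03601992] ((0.4703759551048279, 0.2389540821313858), (0.008743645623326302, 0.02263784036040306), 70.96542358398438)
t 4.3 tcp [0.5202 0.2202 0.2594] jaw yaw -108.6 F [-0.3 -0.8  0.5] w 0.598 -> shift mm [ -6.4  54.2 159.3] rz -0.1 tool z [ 0.001 -0.004 -1.   ]
```

Wrist view: the blue rails sit at crop px (240,350) and (370,350) around the yellow tongue, the lug is at the near-left corner (235,265), and the slot is clear. Now I descend on the handle.

jog_arm --targets '[{"tx": -0.002, "ty": 0.02, "tz": 0.03, "rx": 0, "ry": 0, "rz": 0, "jaw": 0.55}, {"tx": -0.004, "ty": 0.04, "tz": 0.06, "rx": 0, "ry": 0, "rz": 0, "jaw": 0.55}, {"tx": -0.004, "ty": 0.053, "tz": 0.09, "rx": 0, "ry": 0, "rz": 0, "jaw": 0.55}, {"tx": -0.004, "ty": 0.053, "tz": 0.125, "rx": 0, "ry": 0, "rz": 0, "jaw": 0.55}, {"tx": -0.004, "ty": 0.053, "tz": 0.16, "rx": 0, "ry": 0, "rz": 0, "jaw": 0.55}]'

```text
t: 4.72
eef_pos: [0.4718, 0.2385, 0.0988]
tool_rot: [1.83, -2.554, 0.007]
contact_force: [2.2, 0.3, -0.8]
gripper_width: 0.546
```

```bash
python3 pl.py w4.png
```

```text
handle_centre 0.67 px 199 318 plane [0.4698 0.238  0.021 ] depth [0.4744 0.2365 0.0364]
plate_front 0.9 px 113 315 plane [0.5399 0.2167 0.006 ] depth [0.5399 0.2167 0.0057]
plate 6819 ((0.5251845717430115, 0.21567878127098083), (0.10654996335506439, 0.15302158892154694), 88.0745849609375)
red top 279 [0.47066077 0.23863386 0.03615517] ((0.4705390930175781, 0.238734170794487), (0.009426354430615902, 0.02214871533215046), 71.29856872558594)
t 4.87 tcp [0.4707 0.2384 0.0985] jaw yaw -108.7 F [0.1 0.2 0.9] w 0.548 -> shift mm [-4.4  1.2 -1.5] rz -0.2 tool z [-0.002 -0.006 -1.   ]
```

View pics/w4.png

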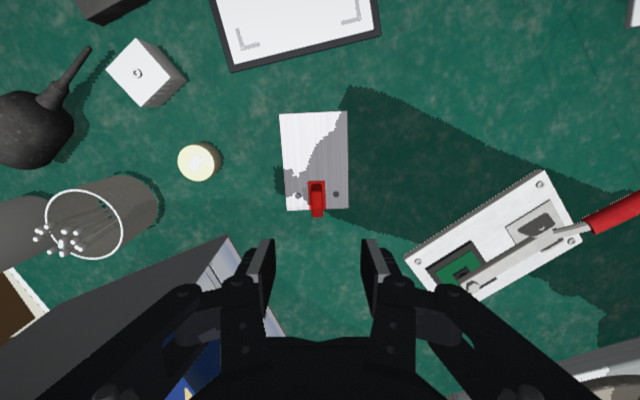

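The handle (px 317,200) lies midway between the pads, and the wrist camera and TCP agree to under 1 mm. I descend and grip.

jog_arm --targets '[{"tx": 0, "ty": 0, "tz": 0.03, "rx": 0, "ry": 0, "rz": 0, "jaw": 0.55}, {"tx": 0, "ty": 0, "tz": 0.06, "rx": 0, "ry": 0, "rz": 0, "jaw": 0.55}, {"tx": 0, "ty": 0, "tz": 0.08, "rx": 0, "ry": 0, "rz": 0, "jaw": 0.55}, {"tx": 0, "ty": 0, "tz": 0.086, "rx": 0, "ry": 0, "rz": 0, "jaw": 0.4}, {"tx": 0, "ty": 0, "tz": 0.086, "rx": 0, "ry": 0, "rz": 0, "jaw": 0.2}]' --force 70

```text
t: 5.28
eef_pos: [0.4711, 0.2379, 0.0133]
tool_rot: [1.827, -2.549, 0.006]
contact_force: [-1.1, 0.7, 0.1]
gripper_width: 0.282
```

jog_arm --targets '[{"tx": 0, "ty": 0, "tz": 0, "rx": 0, "ry": 0, "rz": 0, "jaw": 0}, {"tx": 0, "ty": 0, "tz": 0, "rx": 0, "ry": 0, "rz": 0, "jaw": 0}, {"tx": 0, "ty": 0, "tz": 0, "rx": 0, "ry": 0, "rz": 0, "jaw": 0}, {"tx": 0, "ty": 0, "tz": 0, "rx": 0, "ry": 0, "rz": 0, "jaw": 0}]'

```text
t: 5.62
eef_pos: [0.4722, 0.2383, 0.0149]
tool_rot: [1.828, -2.552, 0.006]
contact_force: [-1.0, -1.0, 14.3]
gripper_width: 0.001
```

```bash
python3 - <<'E'
from h import *
a=np.radians(-9.8);u=np.array([np.cos(a),np.sin(a)]);v=np.array([-u[1],u[0]])
O=np.array([.6394,-.1167])
h=O-.215*u; print(h, O-.131*u)
shift([*h,.075],80.2)
E
```

```text
[ 0.4275373  -0.08010496] [ 0.51031157 -0.09440256]
t 5.62 tcp [0.4722 0.2383 0.0149] jaw yaw -108.8 F [-1.  -1.  14.3] w 0.001 -> shift mm [316.1 -60.3 -58.6] rz -9.0 tool z [ 0.    -0.005 -1.   ]
```

The jaws shut empty, so I look.

```bash
python3 pl.py w5.png
```

```text
handle_centre 0.78 px 242 313 plane [0.4702 0.2411 0.021 ] depth [0.4818 0.2368 0.046 ]
plate_front 0.88 px 117 309 plane [0.5407 0.2195 0.006 ] depth [0.5407 0.2196 0.0057]
plate 12709 ((0.5298799276351929, 0.23780062794685364), (0.09087957441806793, 0.15022119879722595), 76.5041732788086)
red top 40 [0.48031511 0.23557621 0.03556159] ((0.48009341955184937, 0.23568959534168243), (0.007678746245801449, 0.0019450057297945023), 77.08187866210938)
t 5.77 tcp [0.4723 0.2383 0.015 ] jaw yaw -108.8 F [-1.  -1.2 13.6] w 0.004 -> shift mm [ -3.7   2.6 -85.1] rz -0.3 tool z [ 0.    -0.005 -1.   ]
```

View pics/w5.png

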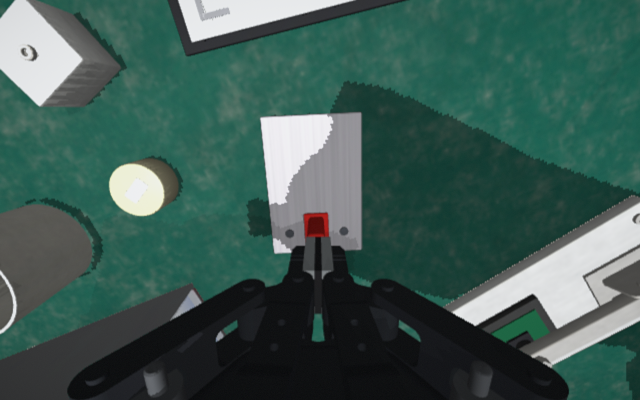

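```bash
python3 - <<'E'
from h import *
p=arm.read_camera('wrist'); W=cloud(p); save(p,'w6.png',(190,330,250,390),5)
for r in range(205,320,6): print(r,np.round(W[r,320],4),p['pixels'][r,320])
print(np.round([W[250,c] for c in range(285,360,6)],4), [p['pixels'][250,c].tolist() for c in range(285,360,6)])
p=arm.read_camera('side'); save(p,'s2.png',(200,290,290,410),6)
E
```

```text
205 [0.4865 0.2308 0.006 ] [144 143 148]
211 [0.4829 0.232  0.0068] [139 140 145]
217 [0.4801 0.233  0.0098] [85 16 13]
223 [0.4804 0.2331 0.0205] [81 12 10]
229 [0.4798 0.2334 0.0279] [83 15 12]
235 [0.4798 0.2335 0.0359] [152  26  22]
241 [0.4807 0.2333 0.0453] [21 22 24]
247 [0.4804 0.2335 0.0513] [19 20 22]
253 [0.4808 0.2335 0.058 ] [19 19 20]
259 [0.4804 0.2337 0.063 ] [18 18 19]
265 [0.4812 0.2335 0.0697] [15 15 17]
271 [0.4812 0.2336 0.0744] [29 30 31]
277 [0.4781 0.2346 0.0738] [32 31 33]
283 [0.4756 0.2355 0.0742] [31 31 33]
289 [0.4726 0.2365 0.0741] [31 30 32]
295 [0.47   0.2374 0.0744] [31 32 34]
301 [0.4671 0.2383 0.0745] [31 31 33]
307 [0.4631 0.2397 0.0731] [30 31 33]
313 [0.4602 0.2407 0.0733] [37 57 53]
319 [0.3996 0.2601 0.003 ] [ 46 106  90]
[[0.464  0.2634 0.0068]
 [0.4628 0.2595 0.0071]
 [0.4813 0.2456 0.0486]
 [0.4798 0.2429 0.0476]
 [0.4823 0.2386 0.0547]
 [0.4816 0.2358 0.0551]
 [0.4803 0.2331 0.0546]
 [0.4794 0.2303 0.0546]
 [0.4747 0.2283 0.0474]
 [0.4736 0.2254 0.0472]
 [0.4502 0.2251 0.0058]
 [0.4492 0.2212 0.0064]
 [0.4457 0.2174 0.0025]] [[219, 217, 222], [125, 124, 129], [18, 18, 19], [19, 21, 21], [69, 72, 73], [28, 30, 30], [53, 54, 55], [70, 72, 73], [16, 17, 19], [17, 18, 20], [81, 85, 87], [54, 71, 67], [60, 78, 75]]
```

View pics/w6.png

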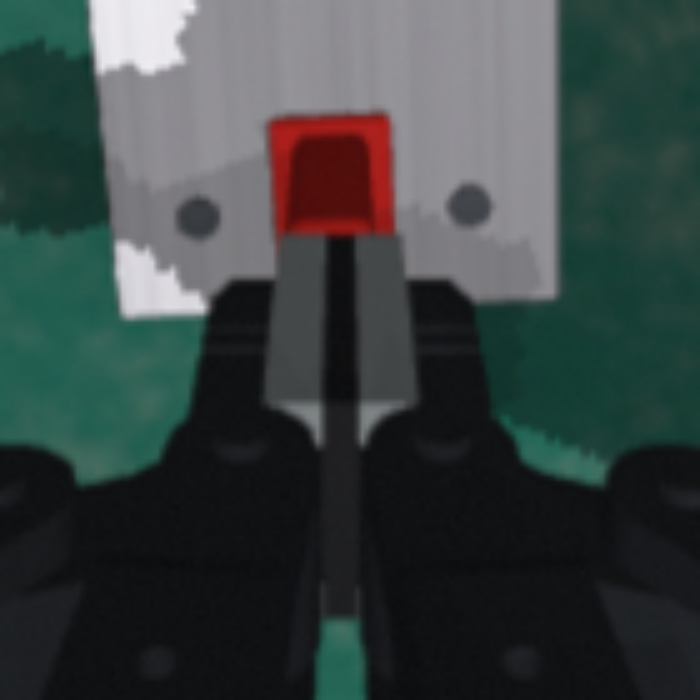

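View pics/s2.png

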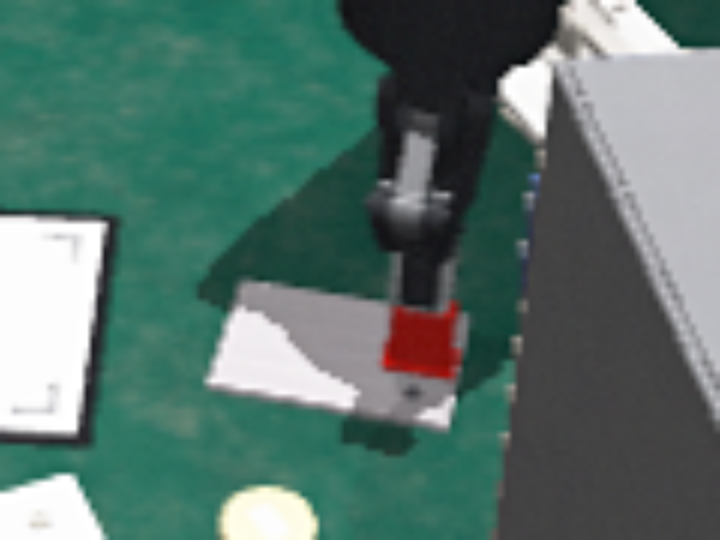

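The side crop and the depth both show the shut fingertips resting on top of the handle (z≈0.036) while the reported TCP z is 0.015. So the real tips end about 21 mm above the reported TCP. I lift, open and re-measure.

jog_arm --targets '[{"tx": 0, "ty": 0, "tz": -0.03, "rx": 0, "ry": 0, "rz": 0, "jaw": 0.5}, {"tx": 0, "ty": 0, "tz": -0.05, "rx": 0, "ry": 0, "rz": 0, "jaw": 0.5}, {"tx": 0, "ty": 0, "tz": -0.05, "rx": 0, "ry": 0, "rz": 0, "jaw": 0.5}, {"tx": 0, "ty": 0, "tz": -0.05, "rx": 0, "ry": 0, "rz": 0, "jaw": 0.5}]'

```text
t: 6.2
eef_pos: [0.4733, 0.2388, 0.0667]
tool_rot: [-1.828, 2.554, -0.007]
contact_force: [0.4, 0.6, 0.1]
gripper_width: 0.5
```

```bash
python3 pl.py w7.png; python3 - <<'E'
from h import *
p=arm.read_camera('wrist'); W=cloud(p).reshape(-1,3);o=arm.get_obs()
d=R.from_rotvec(o['tool_rot']).inv().apply(W-o['eef_pos'])
print(arm.get_obs()['eef_pos'])
for s in (1,-1):
    k=(s*d[:,0]>.012)&(s*d[:,0]<.045)&(abs(d[:,1])<.014)&(d[:,2]<.02)&(d[:,2]>-.08); q=d[k]; print(k.sum(), 'tip z rel TCP',np.percentile(q[:,2],[95,99,100]), 'x',np.percentile(q[:,0],[0,5,95]), 'y',q[:,1].min(),q[:,1].max())
E
```

```text
handle_centre 0.64 px 212 317 plane [0.471  0.2391 0.021 ] depth [0.4764 0.2372 0.0366]
plate_front 0.76 px 113 315 plane [0.5424 0.2165 0.006 ] depth [0.5424 0.2165 0.0025]
plate 8724 ((0.5247272253036499, 0.2157508134841919), (0.10761743038892746, 0.15289324522018433), 88.5052261352539)
red top 344 [0.47080967 0.2386664  0.03615027] ((0.4703509509563446, 0.23892627656459808), (0.009747352451086044, 0.022152133285999298), 71.55899047851562)
t 6.35 tcp [0.472  0.2382 0.0647] jaw yaw -108.8 F [0.6 0.  0.7] w 0.499 -> shift mm [ -4.    2.4 -35.4] rz -0.3 tool z [-0.    -0.005 -1.   ]
[0.47189656 0.23826764 0.06443627]
3938 tip z rel TCP [-0.03400754 -0.02796837 -0.02334082] x [0.02084865 0.02209842 0.04344248] y -0.013452998308083055 0.013202209995099889
4119 tip z rel TCP [-0.03389076 -0.02777481 -0.02335219] x [-0.04499337 -0.04293691 -0.02050929] y -0.013665790110006721 0.013882312734008521
```

jog_arm --targets '[{"tx": 0, "ty": 0.0015, "tz": 0.03, "rx": 0, "ry": 0, "rz": 0, "jaw": 0.5}, {"tx": 0, "ty": 0.0015, "tz": 0.055, "rx": 0, "ry": 0, "rz": 0, "jaw": 0.5}, {"tx": 0, "ty": 0.0015, "tz": 0.072, "rx": 0, "ry": 0, "rz": 0, "jaw": 0.4}, {"tx": 0, "ty": 0.0015, "tz": 0.072, "rx": 0, "ry": 0, "rz": 0, "jaw": 0.2}, {"tx": 0, "ty": 0.0015, "tz": 0.072, "rx": 0, "ry": 0, "rz": 0, "jaw": 0}]' --force 70

```text
t: 6.82
eef_pos: [0.4695, 0.2382, -0.0084]
tool_rot: [1.826, -2.548, 0.006]
contact_force: [-1.1, -0.1, 0.6]
gripper_width: 0.129
```

jog_arm --targets '[{"tx": 0, "ty": 0, "tz": 0, "rx": 0, "ry": 0, "rz": 0, "jaw": 0}, {"tx": 0, "ty": 0, "tz": 0, "rx": 0, "ry": 0, "rz": 0, "jaw": 0}, {"tx": 0, "ty": 0, "tz": 0, "rx": 0, "ry": 0, "rz": 0, "jaw": 0}, {"tx": 0, "ty": 0, "tz": 0, "rx": 0, "ry": 0, "rz": 0, "jaw": 0}]'

```text
t: 7.15
eef_pos: [0.47, 0.2383, -0.0076]
tool_rot: [1.827, -2.55, 0.006]
contact_force: [0.7, -0.1, 0.4]
gripper_width: 0.098
```

```bash
python3 - <<'E'
from h import *
a=np.radians(-9.8);u=np.array([np.cos(a),np.sin(a)])
O=np.array([.6394,-.1167])
h=O-.215*u; print(h, O-.131*u)
shift([*h,.045],80.2)
E
```

```text
[ 0.4275373  -0.08010496] [ 0.51031157 -0.09440256]
t 7.15 tcp [ 0.47    0.2383 -0.0076] jaw yaw -108.8 F [ 0.7 -0.1  0.4] w 0.098 -> shift mm [315.5 -62.2 -50.6] rz -9.0 tool z [-0.002 -0.006 -1.   ]
```

Gripped at opening 0.098. I lift and carry it to in front of the slot.

jog_arm --targets '[{"tx": 0, "ty": 0, "tz": -0.03, "rx": 0, "ry": 0, "rz": 0, "jaw": 0}, {"tx": 0, "ty": 0, "tz": -0.06, "rx": 0, "ry": 0, "rz": 0, "jaw": 0}, {"tx": 0.015, "ty": -0.005, "tz": -0.09, "rx": 0, "ry": 0, "rz": 0, "jaw": 0}, {"tx": 0.05, "ty": -0.012, "tz": -0.1, "rx": 0, "ry": 0, "rz": 0, "jaw": 0}, {"tx": 0.085, "ty": -0.02, "tz": -0.1, "rx": 0, "ry": 0, "rz": 0, "jaw": 0}]'

```text
t: 7.57
eef_pos: [0.4632, 0.1527, 0.0962]
tool_rot: [-1.832, 2.551, -0.008]
contact_force: [1.3, -0.7, -1.5]
gripper_width: 0.103
```

jog_arm --targets '[{"tx": 0.038, "ty": -0.009, "tz": 0, "rx": 0, "ry": 0, "rz": -2, "jaw": 0}, {"tx": 0.076, "ty": -0.018, "tz": 0, "rx": 0, "ry": 0, "rz": -4, "jaw": 0}, {"tx": 0.114, "ty": -0.027, "tz": 0, "rx": 0, "ry": 0, "rz": -6, "jaw": 0}, {"tx": 0.152, "ty": -0.036, "tz": 0, "rx": 0, "ry": 0, "rz": -8, "jaw": 0}, {"tx": 0.19, "ty": -0.045, "tz": 0, "rx": 0, "ry": 0, "rz": -9, "jaw": 0}]'

```text
t: 7.98
eef_pos: [0.4448, -0.0436, 0.0975]
tool_rot: [-2.029, 2.397, -0.009]
contact_force: [1.0, 0.8, 0.0]
gripper_width: 0.098
```

```bash
cat > hold.py <<'E'
from h import *
import sys
p=arm.read_camera('wrist'); W=cloud(p).reshape(-1,3); C=p['pixels'].reshape(-1,3).astype(int); x,y,z=W.T; save(p,sys.argv[1])
a=np.radians(-9.8);u=np.array([np.cos(a),np.sin(a)]);v=np.array([-u[1],u[0]]); O=np.array([.6394,-.1167])
b=(z>.012)&(z<.04)&(C[:,2]>C[:,0]+60)&(C[:,2]>90)&(abs(x-.56)<.09)&(abs(y+.1)<.1); q=W[b][:,:2]-O; s,w=q@u,q@v
print('blue',b.sum(),cv2.minAreaRect(W[b][:,:2].astype('f4')),'s range',s.min(),s.max())
for lo in np.arange(-.13,-.05,.01):
    k=(s>lo)&(s<lo+.01); e=[np.r_[w[k&g].min(),w[k&g].max()] for g in (w>0,w<=0) if (k&g).any()]
    if len(e)==2: print(round(lo,3),np.round(e[0],4),np.round(e[1],4),'mid outer',round((e[0][1]+e[1][0])/2,4),'inner',round((e[0][0]+e[1][1])/2,4))
o=arm.get_obs(); Rt=R.from_rotvec(o['tool_rot']); d=Rt.inv().apply(W-o['eef_pos'])
pl=(C.min(1)>90)&(np.ptp(C,1)<30)&(abs(d[:,0])<.035)&(d[:,1]<-.005)&(d[:,1]>-.085)&(abs(d[:,2]-.003)<.03)  # held plate top, tool frame
if pl.sum()>50:
    q=d[pl]; print('held plate',pl.sum(),'tool-frame rect',cv2.minAreaRect(q[:,:2].astype('f4')),'tilt z fit',np.round(np.linalg.lstsq(np.c_[q[:,:2],np.ones(len(q))],q[:,2],rcond=None)[0],4))
shift([*(O-float(sys.argv[2])*u),float(sys.argv[3])],80.2)
E
python3 hold.py w8.png .205 .035
```

```text
blue 3265 ((0.5539330244064331, -0.10202199220657349), (0.08998819440603256, 0.07286825776100159), 79.93317413330078) s range -0.1233468141059713 -0.05043147781325027
-0.13 [0.0403 0.0451] [-0.0449 -0.0398] mid outer 0.0001 inner 0.0002
-0.12 [0.0363 0.0443] [-0.0441 -0.0366] mid outer 0.0001 inner -0.0001
-0.11 [0.0332 0.0403] [-0.0406 -0.0325] mid outer -0.0002 inner 0.0004
-0.1 [0.022  0.0388] [-0.0391 -0.0216] mid outer -0.0002 inner 0.0002
-0.09 [0.0222 0.0388] [-0.0393 -0.0214] mid outer -0.0002 inner 0.0004
-0.08 [0.0217 0.0388] [-0.0391 -0.0214] mid outer -0.0001 inner 0.0001
-0.07 [0.0219 0.0389] [-0.0393 -0.0214] mid outer -0.0002 inner 0.0003
-0.06 [0.0229 0.0389] [-0.0394 -0.0237] mid outer -0.0003 inner -0.0004
held plate 13123 tool-frame rect ((-0.005923260003328323, -0.03984098136425018), (0.058134499937295914, 0.06967448443174362), 0.005414029583334923) tilt z fit [ 0.0029 -0.0018 -0.0149]
t 8.03 tcp [ 0.4435 -0.051   0.0973] jaw yaw -99.8 F [ -1.7 -11.8  -1.7] w 0.097 -> shift mm [31.   1.  62.5] rz -0.0 tool z [ 0.003 -0.006 -1.   ]
```

```bash
python3 - <<'E'
from h import *
p=arm.read_camera('wrist'); W=cloud(p); o=arm.get_obs(); d=R.from_rotvec(o['tool_rot']).inv().apply((W-o['eef_pos']).reshape(-1,3)).reshape(W.shape)
save(p,'w9.png')
for r in range(80,260,15):
    k=np.where((abs(d[r,:,2]+.0145)<.006)&(abs(d[r,:,0])<.08))[0]
    if len(k): print(r,k[0],k[-1],np.round(d[r,k[0]],4),np.round(d[r,k[-1]],4))
print(o['contact_force'],o['eef_pos'])
E
```

```text
110 261 374 [-0.0248 -0.0745 -0.0136] [ 0.0326 -0.0746 -0.0134]
125 260 375 [-0.0256 -0.0671 -0.0145] [ 0.0333 -0.0673 -0.0144]
140 261 374 [-0.0255 -0.0596 -0.0145] [ 0.0332 -0.0598 -0.0151]
155 262 373 [-0.0258 -0.0515 -0.0128] [ 0.0333 -0.0518 -0.0143]
170 263 373 [-0.0254 -0.0437 -0.0144] [ 0.0341 -0.0434 -0.0127]
185 263 372 [-0.026  -0.0351 -0.0135] [ 0.0339 -0.0352 -0.0137]
200 264 371 [-0.0259 -0.0265 -0.0137] [ 0.0336 -0.0269 -0.0148]
215 265 370 [-0.0257 -0.0177 -0.0142] [ 0.0336 -0.018  -0.0146]
230 266 369 [-0.0255 -0.0089 -0.0151] [ 0.0337 -0.0084 -0.0139]
245 267 368 [-0.0255  0.0009 -0.0145] [ 0.0334  0.0004 -0.0153]
[ 0.57931695  2.42854737 -0.98393981] [ 0.44409193 -0.04765801  0.09727773]
```

View pics/w9.png

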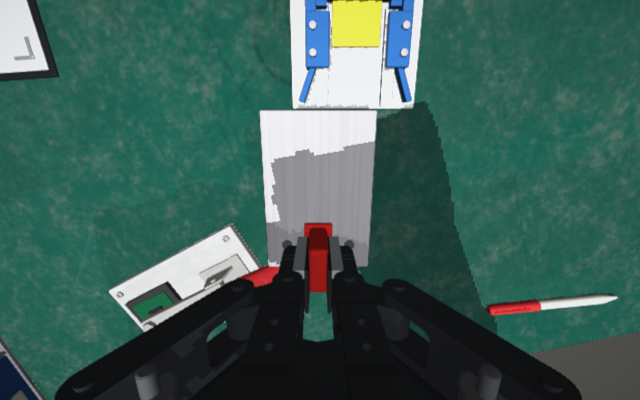

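The plate hangs level and straight (edges at columns 262–374, handle at 318) directly in front of the flares. I lower it to just over the ledge entrance.

jog_arm --targets '[{"tx": 0.018, "ty": -0.004, "tz": 0.02, "rx": 0, "ry": 0, "rz": 0, "jaw": 0}, {"tx": 0.035, "ty": -0.008, "tz": 0.045, "rx": 0, "ry": 0, "rz": 0, "jaw": 0}, {"tx": 0.035, "ty": -0.014, "tz": 0.07, "rx": 0, "ry": 0, "rz": 0, "jaw": 0}, {"tx": 0.035, "ty": -0.014, "tz": 0.077, "rx": 0, "ry": 0, "rz": 0, "jaw": 0}, {"tx": 0.035, "ty": -0.014, "tz": 0.077, "rx": 0, "ry": 0, "rz": 0, "jaw": 0}]'

```text
t: 8.5
eef_pos: [0.451, -0.0845, 0.0194]
tool_rot: [2.017, -2.405, 0.006]
contact_force: [0.3, 0.4, -0.7]
gripper_width: 0.101
```

```bash
python3 hold.py w10.png .180 .006
```

```text
blue 5643 ((0.5463281273841858, -0.10020312666893005), (0.09014400094747543, 0.05740656331181526), 80.28087615966797) s range -0.12328307861725724 -0.06578528649940256
-0.13 [0.0403 0.0454] [-0.0447 -0.0402] mid outer 0.0004 inner 0.0
-0.12 [0.0362 0.0445] [-0.0443 -0.0361] mid outer 0.0001 inner 0.0001
-0.11 [0.033  0.0409] [-0.0404 -0.0324] mid outer 0.0003 inner 0.0003
-0.1 [0.0216 0.0394] [-0.0392 -0.0217] mid outer 0.0001 inner -0.0
-0.09 [0.0217 0.0392] [-0.039  -0.0214] mid outer 0.0001 inner 0.0002
-0.08 [0.0216 0.0394] [-0.0394 -0.0213] mid outer -0.0 inner 0.0002
-0.07 [0.0217 0.0393] [-0.039  -0.0217] mid outer 0.0001 inner -0.0
held plate 15911 tool-frame rect ((1.1470168828964233e-05, -0.045015811920166016), (0.06992664188146591, 0.07996595650911331), 0.039412785321474075) tilt z fit [-0.0099 -0.2347 -0.021 ]
t 8.55 tcp [ 0.4516 -0.0843  0.0205] jaw yaw -100.0 F [-0.1  0.5  0.6] w 0.103 -> shift mm [ -0.1 -10.5  14.6] rz -0.2 tool z [ 0.002 -0.005 -1.   ]
```

jog_arm --targets '[{"tx": 0, "ty": -0.008, "tz": 0.008, "rx": 0, "ry": 0, "rz": 0, "jaw": 0}, {"tx": 0, "ty": -0.0105, "tz": 0.0145, "rx": 0, "ry": 0, "rz": 0, "jaw": 0}, {"tx": 0, "ty": -0.0105, "tz": 0.015, "rx": 0, "ry": 0, "rz": 0, "jaw": 0}]'

```text
t: 8.8
eef_pos: [0.4631, -0.0858, 0.0054]
tool_rot: [2.02, -2.405, 0.009]
contact_force: [0.2, -0.8, -0.7]
gripper_width: 0.103
```

```bash
python3 - <<'E'
from h import *
a=np.radians(-9.8);u=np.array([np.cos(a),np.sin(a)]); O=np.array([.6394,-.1167])
shift([*(O-.131*u),.006],80.2)
E
```

```text
t 8.8 tcp [ 0.4631 -0.0858  0.0054] jaw yaw -99.9 F [ 0.2 -0.8 -0.7] w 0.103 -> shift mm [  0.3 -48.   -0.4] rz -0.1 tool z [ 0.003 -0.005 -1.   ]
```

jog_arm --targets '[{"tx": 0, "ty": -0.008, "tz": 0, "rx": 0, "ry": 0, "rz": 0, "jaw": 0}, {"tx": 0, "ty": -0.016, "tz": 0, "rx": 0, "ry": 0, "rz": 0, "jaw": 0}, {"tx": 0, "ty": -0.024, "tz": 0, "rx": 0, "ry": 0, "rz": 0, "jaw": 0}, {"tx": 0, "ty": -0.032, "tz": 0, "rx": 0, "ry": 0, "rz": 0, "jaw": 0}, {"tx": 0, "ty": -0.04, "tz": 0, "rx": 0, "ry": 0, "rz": 0, "jaw": 0}]'

```text
t: 9.22
eef_pos: [0.5037, -0.0929, 0.0058]
tool_rot: [2.02, -2.405, 0.009]
contact_force: [0.4, 0.7, -0.9]
gripper_width: 0.097
```

```bash
python3 - <<'E'
from h import *
a=np.radians(-9.8);u=np.array([np.cos(a),np.sin(a)]); O=np.array([.6394,-.1167])
shift([*(O-.131*u),.006],80.2)
E
```

```text
t 9.22 tcp [ 0.5037 -0.0929  0.0058] jaw yaw -99.9 F [ 0.4  0.7 -0.9] w 0.097 -> shift mm [ 0.3 -6.8 -0.2] rz -0.1 tool z [ 0.003 -0.005 -1.   ]
```

jog_arm --targets '[{"tx": 0, "ty": -0.004, "tz": 0, "rx": 0, "ry": 0, "rz": 0, "jaw": 0}, {"tx": 0, "ty": -0.007, "tz": 0, "rx": 0, "ry": 0, "rz": 0, "jaw": 0}, {"tx": 0, "ty": -0.009, "tz": 0, "rx": 0, "ry": 0, "rz": 0, "jaw": 0}, {"tx": 0, "ty": -0.009, "tz": 0, "rx": 0, "ry": 0, "rz": 0, "jaw": 0}]'

```text
t: 9.55
eef_pos: [0.51, -0.0943, 0.005]
tool_rot: [2.018, -2.402, 0.004]
contact_force: [-10.1, 1.0, 0.9]
gripper_width: 0.1
```

```bash
python3 hold.py w11.png .131 .006
```

```text
blue 6234 ((0.5526278018951416, -0.1014353334903717), (0.0902496874332428, 0.07021740078926086), 80.61736297607422) s range -0.12351704472933482 -0.05294380617044839
-0.13 [0.0403 0.0451] [-0.0451 -0.0403] mid outer 0.0 inner 0.0
-0.12 [0.0364 0.0441] [-0.0442 -0.0362] mid outer -0.0 inner 0.0001
-0.11 [0.033  0.0412] [-0.0403 -0.033 ] mid outer 0.0005 inner 0.0
-0.1 [0.0218 0.0393] [-0.039  -0.0215] mid outer 0.0001 inner 0.0002
-0.09 [0.0216 0.0396] [-0.0388 -0.0215] mid outer 0.0004 inner 0.0001
-0.08 [0.0217 0.0392] [-0.039  -0.0213] mid outer 0.0001 inner 0.0002
-0.07 [0.0217 0.0393] [-0.039  -0.0214] mid outer 0.0002 inner 0.0001
-0.06 [0.0236 0.0393] [-0.0391 -0.0231] mid outer 0.0001 inner 0.0002
held plate 12445 tool-frame rect ((-2.3461878299713135e-05, -0.04279123619198799), (0.0755113959312439, 0.07001014798879623), 89.9487533569336) tilt z fit [-0.0018 -0.0091 -0.0144]
t 9.6 tcp [ 0.5101 -0.0943  0.005 ] jaw yaw -99.9 F [-9.2  1.6  1.1] w 0.101 -> shift mm [ 0.  -0.2 -1. ] rz -0.1 tool z [-0.001 -0.005 -1.   ]
```

View pics/w11.png

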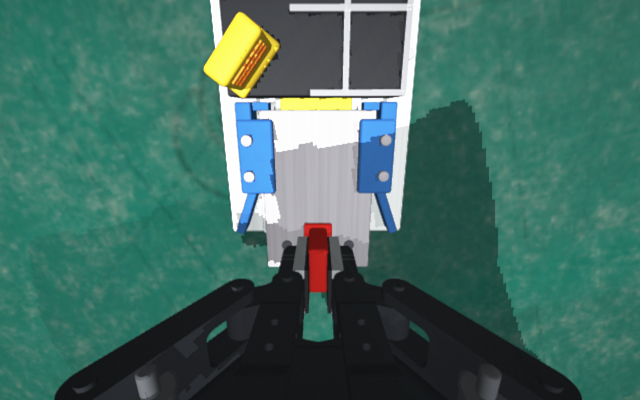

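The plate is home: TCP at s=-0.1312 with 10 N against the stops, and in the picture its white front is under both lips up to the tongue. I release and rise.

jog_arm --targets '[{"tx": 0, "ty": 0.001, "tz": 0, "rx": 0, "ry": 0, "rz": 0, "jaw": 0.4}, {"tx": 0, "ty": 0.001, "tz": 0, "rx": 0, "ry": 0, "rz": 0, "jaw": 0.4}, {"tx": 0, "ty": 0.001, "tz": 0, "rx": 0, "ry": 0, "rz": 0, "jaw": 0.4}, {"tx": 0, "ty": 0.001, "tz": -0.02, "rx": 0, "ry": 0, "rz": 0, "jaw": 0.4}, {"tx": 0, "ty": 0.001, "tz": -0.055, "rx": 0, "ry": 0, "rz": 0, "jaw": 0.4}]'

```text
t: 10.02
eef_pos: [0.5074, -0.0936, 0.0581]
tool_rot: [2.016, -2.4, -0.002]
contact_force: [-0.4, 0.2, -0.7]
gripper_width: 0.398
```

jog_arm --targets '[{"tx": 0, "ty": 0, "tz": -0.04, "rx": 0, "ry": 0, "rz": 6, "jaw": 0.4}, {"tx": 0, "ty": -0.02, "tz": -0.06, "rx": 0, "ry": 0, "rz": 13, "jaw": 0.4}, {"tx": -0.01, "ty": -0.05, "tz": -0.06, "rx": 0, "ry": 0, "rz": 20, "jaw": 0.4}, {"tx": -0.02, "ty": -0.07, "tz": -0.06, "rx": 0, "ry": 0, "rz": 27, "jaw": 0.5}, {"tx": -0.02, "ty": -0.07, "tz": -0.06, "rx": 0, "ry": 0, "rz": 34, "jaw": 0.5}]'

```text
t: 10.43
eef_pos: [0.5846, -0.0841, 0.1185]
tool_rot: [1.222, -2.891, 0.003]
contact_force: [-1.5, 0.5, 0.2]
gripper_width: 0.502
```

```bash
cat > lug.py <<'E'
from h import *
import sys
p=arm.read_camera('wrist'); W=cloud(p).reshape(-1,3); C=p['pixels'].reshape(-1,3).astype(int); x,y,z=W.T; save(p,sys.argv[1])
a=np.radians(-9.8);u=np.array([np.cos(a),np.sin(a)]);v=np.array([-u[1],u[0]]); O=np.array([.6394,-.1167])
find(p,dict(handle_centre=.034,lug_centre=.0475,tray_centre=.0265))
l=(C[:,0]>130)&(C[:,1]>100)&(C[:,2]<90)&(z>.057)&(z<.068)&(abs(x-.609)<.04)&(abs(y+.08)<.04); print('lug top',l.sum(),W[l].mean(0),cv2.minAreaRect(W[l][:,:2].astype('f4')))
red=(C[:,0]>120)&(C[:,1]<70)&(abs(x-.51)<.05)&(abs(y+.094)<.05)&(z>.044); q=W[red].mean(0); print('handle top',red.sum(),q,'holder frame',(q[:2]-O)@u,(q[:2]-O)@v,cv2.minAreaRect(W[red][:,:2].astype('f4')))
L=O-.036*u+.0288*v; print(L)
shift([*L,.017],41.5)
E
python3 lug.py w12.png
```

```text
handle_centre 0.63 px 239 377 plane [ 0.5112 -0.0953  0.034 ] depth [ 0.5184 -0.0976  0.0479]
tray_centre 0.68 px 127 297 plane [ 0.6392 -0.1141  0.0265] depth [ 0.6392 -0.1147  0.0334]
lug top 356 [ 0.60879632 -0.08308335  0.06165405] ((0.608221173286438, -0.08201905339956284), (0.011103810742497444, 0.023332450538873672), 40.945194244384766)
handle top 159 [ 0.51291586 -0.09688685  0.04888157] holder frame -0.12801085447273133 -0.0020047645766672986 ((0.510424792766571, -0.09521804749965668), (0.009397986344993114, 0.021701909601688385), 80.4673080444336)
[ 0.60882735 -0.08219271]
t 10.63 tcp [ 0.5797 -0.0858  0.1175] jaw yaw -133.7 F [-0.4  0.1 -0.6] w 0.497 -> shift mm [-23.5 -18.8 100.2] rz 4.8 tool z [-0.007 -0.004 -1.   ]
```

jog_arm --targets '[{"tx": -0.023, "ty": -0.019, "tz": 0.0, "rx": 0, "ry": 0, "rz": 4.8, "jaw": 0.5}, {"tx": -0.023, "ty": -0.019, "tz": 0.025, "rx": 0, "ry": 0, "rz": 4.8, "jaw": 0.5}, {"tx": -0.023, "ty": -0.019, "tz": 0.04, "rx": 0, "ry": 0, "rz": 4.8, "jaw": 0.5}, {"tx": -0.023, "ty": -0.019, "tz": 0.04, "rx": 0, "ry": 0, "rz": 4.8, "jaw": 0.5}]'

```text
t: 10.97
eef_pos: [0.6068, -0.0826, 0.0744]
tool_rot: [1.115, -2.924, -0.0]
contact_force: [-0.6, -0.1, -0.7]
gripper_width: 0.496
```

```bash
python3 lug.py w13.png
```

```text
handle_centre 0.7 px 277 412 plane [ 0.5077 -0.0923  0.034 ] depth [ 0.519  -0.0959  0.0493]
lug_centre 0.85 px 216 313 plane [ 0.6094 -0.083   0.0475] depth [ 0.6133 -0.0875  0.0628]
tray_centre 0.8 px 149 311 plane [ 0.6405 -0.1156  0.0265] depth [ 0.641  -0.1163  0.0326]
lug top 503 [ 0.6094509  -0.08308294  0.06161088] ((0.6088386178016663, -0.08242863416671753), (0.010958232916891575, 0.022993484511971474), 41.94917297363281)
handle top 247 [ 0.51399416 -0.09667349  0.04856012] holder frame -0.12698460403881356 -0.0016109833710070602 ((0.5118734836578369, -0.09559687227010727), (0.008979256264865398, 0.021448330953717232), 79.7671890258789)
[ 0.60882735 -0.08219271]
t 11.17 tcp [ 0.6093 -0.0828  0.0784] jaw yaw -138.4 F [-0.2  0.6  0. ] w 0.497 -> shift mm [-0.5  0.7 61.4] rz 0.1 tool z [-0.006 -0.004 -1.   ]
```

jog_arm --targets '[{"tx": 0, "ty": 0.0005, "tz": 0.03, "rx": 0, "ry": 0, "rz": 0, "jaw": 0.5}, {"tx": 0, "ty": 0.0005, "tz": 0.055, "rx": 0, "ry": 0, "rz": 0, "jaw": 0.5}, {"tx": 0, "ty": 0.0005, "tz": 0.061, "rx": 0, "ry": 0, "rz": 0, "jaw": 0.4}, {"tx": 0, "ty": 0.0005, "tz": 0.061, "rx": 0, "ry": 0, "rz": 0, "jaw": 0.2}, {"tx": 0, "ty": 0.0005, "tz": 0.061, "rx": 0, "ry": 0, "rz": 0, "jaw": 0}]' --force 90

```text
t: 11.58
eef_pos: [0.6092, -0.0829, 0.0187]
tool_rot: [1.114, -2.931, 0.004]
contact_force: [1.5, 0.7, 1.0]
gripper_width: 0.126
```

jog_arm --targets '[{"tx": 0, "ty": 0, "tz": 0, "rx": 0, "ry": 0, "rz": 0, "jaw": 0}, {"tx": 0, "ty": 0, "tz": 0, "rx": 0, "ry": 0, "rz": 0, "jaw": 0}, {"tx": 0, "ty": 0, "tz": 0, "rx": 0, "ry": 0, "rz": 0, "jaw": 0}, {"tx": 0, "ty": 0, "tz": 0, "rx": 0, "ry": 0, "rz": 0, "jaw": 0}]'

```text
t: 11.92
eef_pos: [0.6098, -0.0828, 0.0195]
tool_rot: [1.114, -2.932, 0.005]
contact_force: [1.6, 0.4, -1.0]
gripper_width: 0.095
```

```bash
python3 lug.py w14.png
```

```text
lug_centre 0.69 px 258 316 plane [ 0.609  -0.0823  0.0475] depth [ 0.6147 -0.0888  0.0628]
tray_centre 0.78 px 165 317 plane [ 0.6397 -0.1178  0.0265] depth [ 0.6407 -0.1189  0.0345]
lug top 781 [ 0.60977192 -0.08436397  0.06258543] ((0.6088566780090332, -0.08309793472290039), (0.008196189068257809, 0.023481614887714386), 41.466983795166016)
handle top 0 [nan nan nan] holder frame nan nan ((0.0, 0.0), (0.0, 0.0), 0.0)
[ 0.60882735 -0.08219271]
t 12.12 tcp [ 0.6097 -0.0828  0.0191] jaw yaw -138.4 F [0.2 0.3 1.9] w 0.092 -> shift mm [0.3 1.  2.1] rz 0.1 tool z [-0.004 -0.004 -1.   ]lug.py:7: RuntimeWarning: Mean of empty slice.
  red=(C[:,0]>120)&(C[:,1]<70)&(abs(x-.51)<.05)&(abs(y+.094)<.05)&(z>.044); q=W[red].mean(0); print('handle top',red.sum(),q,'holder frame',(q[:2]-O)@u,(q[:2]-O)@v,cv2.minAreaRect(W[red][:,:2].astype('f4')))
  ret = um.true_divide(
```

Lug gripped (opening 0.093). I peel by tilting about the far corner.

jog_arm --targets '[{"tx": 0, "ty": 0, "tz": -0.0038, "rx": -2, "ry": 0, "rz": 0, "jaw": 0}, {"tx": 0, "ty": 0, "tz": -0.0077, "rx": -4, "ry": 0, "rz": 0, "jaw": 0}, {"tx": 0, "ty": -0.0005, "tz": -0.0115, "rx": -6, "ry": 0, "rz": 0, "jaw": 0}, {"tx": 0, "ty": -0.001, "tz": -0.0153, "rx": -8, "ry": 0, "rz": 0, "jaw": 0}, {"tx": 0, "ty": -0.0014, "tz": -0.0182, "rx": -9.5, "ry": 0, "rz": 0, "jaw": 0}]'

```text
t: 12.53
eef_pos: [0.6108, -0.0844, 0.0376]
tool_rot: [1.088, -2.869, -0.236]
contact_force: [0.0, 0.2, 0.0]
gripper_width: 0.095
```

jog_arm --targets '[{"tx": 0, "ty": 0, "tz": 0, "rx": 0, "ry": 0, "rz": 0, "jaw": 0}, {"tx": 0, "ty": 0, "tz": 0, "rx": 0, "ry": 0, "rz": 0, "jaw": 0}]'

```text
t: 12.7
eef_pos: [0.6109, -0.0851, 0.0374]
tool_rot: [1.087, -2.869, -0.235]
contact_force: [-0.7, -0.2, -0.4]
gripper_width: 0.093
```

```bash
cat > tray.py <<'E'
from h import *
import sys
a=np.radians(-9.8);u=np.array([np.cos(a),np.sin(a)]);v=np.array([-u[1],u[0]]); O=np.array([.6394,-.1167])
o=arm.get_obs(); print('tcp',np.round(o['eef_pos'],4),'F',np.round(o['contact_force'],1),'w',o['gripper_width'],'z',np.round(R.from_rotvec(o['tool_rot']).apply([0,0,1]),3))
for n in ('wrist','side','scene'):
    p=arm.read_camera(n); save(p,f'{n}_{sys.argv[1]}.png'); W=cloud(p); Z=W.reshape(-1,3); C=p['pixels'].reshape(-1,3).astype(int)
    print(n); find(p,dict(lug_corner=.04,far_corner=.02,tray_centre=.035))
    d=(Z[:,:2]-O); s,w=d@u,d@v; k=(abs(s)<.045)&(abs(w)<.035)&(Z[:,2]>.025)&(Z[:,2]<.07)&(C.max(1)<90)&~((s<-.0)&(w>0))
    if k.sum()>50:
        c=np.linalg.lstsq(np.c_[s[k],w[k],np.ones(k.sum())],Z[k,2],rcond=None)[0]; print('plane',k.sum(),c,'top z at lug corner',c@[-.05,.04,1],'far',c@[.05,-.04,1])
E
python3 tray.py peel
```

```text
tcp [ 0.6109 -0.0851  0.0374] F [-0.7 -0.2 -0.4] w 0.09298177017039654 z [-0.114  0.12  -0.986]
wrist
far_corner 0.96 px 41 316 plane [ 0.682 -0.166  0.02 ] depth [ 0.6817 -0.1656  0.0362]
tray_centre 0.91 px 168 313 plane [ 0.641  -0.1168  0.035 ] depth [ 0.6432 -0.1193  0.0437]
plane 14387 [-0.13486593  0.10161471  0.04470224] top z at lug corner 0.05551012595107461 far 0.03389435687494017
side
lug_corner 0.77 px 179 303 plane [ 0.5957 -0.0623  0.04  ] depth [ 0.5958 -0.0915  0.0223]
far_corner 0.64 px 170 280 plane [ 0.667  -0.1515  0.02  ] depth [ 0.6638 -0.1096  0.0439]
tray_centre 0.72 px 168 285 plane [ 0.6498 -0.1384  0.035 ] depth [ 0.6489 -0.1225  0.0439]
plane 145 [-0.09309367 -0.05404937  0.04345462] top z at lug corner 0.04594732883214163 far 0.040961911520761174
scene
lug_corner 0.82 px 169 343 plane [ 0.596  -0.0721  0.04  ] depth [ 0.6023 -0.0833  0.0277]
far_corner 0.91 px 143 332 plane [ 0.6783 -0.1543  0.02  ] depth [ 0.6272 -0.0712  0.1033]
tray_centre 0.63 px 170 351 plane [ 0.5833 -0.0849  0.035 ] depth [0.2491 0.5433 0.7193]
tray_centre 0.57 px 153 339 plane [ 0.6363 -0.1183  0.035 ] depth [ 0.6119 -0.0767  0.0781]
plane 233 [-0.05959276  0.03452792  0.04251621] top z at lug corner 0.04687696847266531 far 0.038155458708410285
```

The wrist plane fit puts the lug corner up 22 mm while the far corner's top stays at 34 mm (seated), so the peel is good. I lift it off, level it and check the corridor to the mat.

jog_arm --targets '[{"tx": 0, "ty": 0.001, "tz": -0.006, "rx": 0, "ry": 0, "rz": 0, "jaw": 0}, {"tx": 0, "ty": 0.002, "tz": -0.012, "rx": 0, "ry": 0, "rz": 0, "jaw": 0}, {"tx": 0, "ty": 0.003, "tz": -0.018, "rx": 0, "ry": 0, "rz": 0, "jaw": 0}, {"tx": 0, "ty": 0.005, "tz": -0.03, "rx": 0, "ry": 0, "rz": 0, "jaw": 0}, {"tx": 0, "ty": 0.01, "tz": -0.06, "rx": 0, "ry": 0, "rz": 0, "jaw": 0}]'

```text
t: 13.72
eef_pos: [0.6092, -0.0839, 0.097]
tool_rot: [1.087, -2.865, -0.239]
contact_force: [0.5, -0.7, -0.8]
gripper_width: 0.094
```

jog_arm --targets '[{"tx": 0, "ty": 0.004, "tz": -0.025, "rx": 2, "ry": 0, "rz": 0, "jaw": 0}, {"tx": 0, "ty": 0.008, "tz": -0.05, "rx": 4, "ry": 0, "rz": 0, "jaw": 0}, {"tx": 0, "ty": 0.012, "tz": -0.07, "rx": 6, "ry": 0, "rz": 0, "jaw": 0}, {"tx": 0, "ty": 0.012, "tz": -0.07, "rx": 8, "ry": 0, "rz": 0, "jaw": 0}, {"tx": 0, "ty": 0.012, "tz": -0.07, "rx": 9.5, "ry": 0, "rz": 0, "jaw": 0}]'

```text
t: 14.13
eef_pos: [0.6106, -0.0833, 0.1707]
tool_rot: [1.114, -2.932, 0.004]
contact_force: [-0.5, 0.4, -0.6]
gripper_width: 0.096
```

```bash
python3 - <<'E'
from h import *
for n in('scene','side'):
    p=arm.read_camera(n); W=cloud(p).reshape(-1,3); x,y,z=W.T; save(p,n+'_lift.png')
    k=(x>.53)&(x<.75)&(y>.0)&(y<.34)&(z>.04)&(z<.5); print(n,k.sum(),np.nanmax(z[k]) if k.any() else '')
    # anything standing beyond the corridor
    k=(x>.73)&(x<.85)&(y>-.1)&(y<.35)&(z>.05)&(z<.4); print('beyond',k.sum(),W[k].min(0) if k.any() else '')
    find(p,dict(mat_centre=.003,handle_centre=.034))
print(np.round(arm.read_camera('wrist')['range_z'][::80,::100],3))
shift([.6264,.2405,.1456])
E
```

```text
scene 0 
beyond 2034 [ 0.78276401 -0.01035795  0.05003206]
mat_centre 0.56 px 250 246 plane [0.6549 0.2062 0.003 ] depth [0.6546 0.2065 0.0035]
handle_centre 0.63 px 181 378 plane [ 0.5154 -0.0905  0.034 ] depth [ 0.5144 -0.0883  0.0364]
side 0 
beyond 1259 [ 0.78164624 -0.00700461  0.05006281]
mat_centre 0.8 px 253 281 plane [0.6488 0.2048 0.003 ] depth [0.6488 0.2045 0.0027]
handle_centre 0.59 px 175 331 plane [ 0.5125 -0.0886  0.034 ] depth [ 0.5124 -0.0897  0.0334]
[[0.221 0.281 0.274 0.283 0.283 0.282 0.768]
 [0.222 0.29  0.302 0.139 0.306 0.307 0.307]
 [0.241 0.294 0.33  0.15  0.148 0.333 0.334]
 [0.358 0.359 0.361 0.149 0.363 0.365 0.36 ]
 [0.397 0.397 0.09  0.115 0.104 0.402 0.929]]
t 14.48 tcp [ 0.6095 -0.0839  0.1673] jaw yaw -138.4 F [ 0.5  0.6 -1. ] w 0.093 -> shift mm [-228.   231.5   20.8] rz None tool z [-0.011 -0.002 -1.   ]
```

View pics/scene_lift.png

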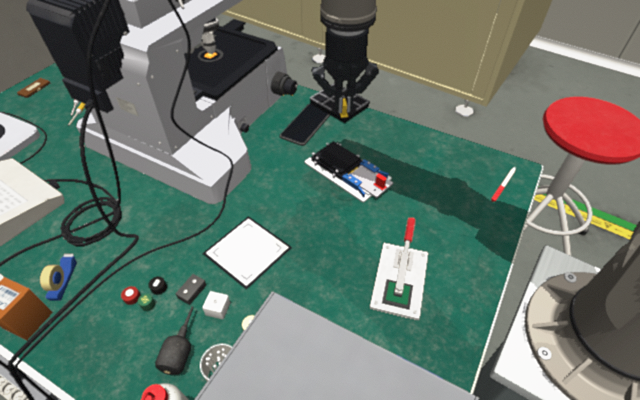

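The tray hangs free at px (340,100), the lower trays stay on the base, the red plate handle is at (380,181), and the corridor is clear. I carry it over the mat.

jog_arm --targets '[{"tx": -0.02, "ty": 0.02, "tz": 0, "rx": 0, "ry": 0, "rz": 0, "jaw": 0}, {"tx": -0.042, "ty": 0.043, "tz": 0, "rx": 0, "ry": 0, "rz": 0, "jaw": 0}, {"tx": -0.066, "ty": 0.067, "tz": 0, "rx": 0, "ry": 0, "rz": 0, "jaw": 0}, {"tx": -0.09, "ty": 0.091, "tz": 0, "rx": 0, "ry": 0, "rz": 0, "jaw": 0}, {"tx": -0.114, "ty": 0.115, "tz": 0.005, "rx": 0, "ry": 0, "rz": 0, "jaw": 0}]'

```text
t: 14.9
eef_pos: [0.619, 0.0788, 0.1621]
tool_rot: [1.109, -2.928, -0.003]
contact_force: [1.1, -0.5, -0.6]
gripper_width: 0.095
```

jog_arm --targets '[{"tx": -0.024, "ty": 0.024, "tz": 0.005, "rx": 0, "ry": 0, "rz": 0, "jaw": 0}, {"tx": -0.048, "ty": 0.048, "tz": 0.01, "rx": 0, "ry": 0, "rz": 0, "jaw": 0}, {"tx": -0.072, "ty": 0.072, "tz": 0.015, "rx": 0, "ry": 0, "rz": 0, "jaw": 0}, {"tx": -0.096, "ty": 0.096, "tz": 0.018, "rx": 0, "ry": 0, "rz": 0, "jaw": 0}, {"tx": -0.11, "ty": 0.112, "tz": 0.018, "rx": 0, "ry": 0, "rz": 0, "jaw": 0}]'

```text
t: 15.32
eef_pos: [0.6272, 0.2358, 0.1429]
tool_rot: [1.106, -2.928, -0.002]
contact_force: [0.5, 0.9, -1.1]
gripper_width: 0.095
```

```bash
cat > fin.py <<'E'
from h import *
import sys
for n in ('wrist','side','scene'):
    p=arm.read_camera(n); save(p,f'{n}_{sys.argv[1]}.png'); print(n); find(p,dict(tray_centre=.153,mat_centre=.003,handle_centre=.034,vee_block=0,puck_d=0))
    W=cloud(p).reshape(-1,3); C=p['pixels'].reshape(-1,3).astype(int)
    k=(C.max(1)<100)&(abs(W[:,0]-.655)<.08)&(abs(W[:,1]-.206)<.08)&(W[:,2]>.12)&(W[:,2]<.175)
    if k.sum()>100:
        c=np.linalg.lstsq(np.c_[W[k,:2]-[.655,.206],np.ones(k.sum())],W[k,2],rcond=None)[0]; print('tray top',k.sum(),'slope',np.round(c,4),cv2.minAreaRect(W[k][:,:2].astype('f4')))
shift([.6264,.2405,.1456])
E
python3 fin.py m1
```

```text
wrist
vee_block 0.7 px 248 272 plane [0.6103 0.3343 0.    ] depth [0.6174 0.3182 0.0316]
tray top 21256 slope [-0.0178  0.0079  0.1573] ((0.6551131010055542, 0.20294883847236633), (0.07738892734050751, 0.0974663570523262), 80.06409454345703)
side
tray_centre 0.65 px 197 271 plane [0.6634 0.1953 0.153 ] depth [0.6626 0.2021 0.1576]
mat_centre 0.61 px 252 279 plane [0.6533 0.2026 0.003 ] depth [0.6533 0.2034 0.0037]
handle_centre 0.55 px 175 327 plane [ 0.5253 -0.0923  0.034 ] depth [ 0.5236 -0.1155  0.0203]
vee_block 0.68 px 179 310 plane [ 0.5755 -0.1252  0.    ] depth [ 0.5763 -0.0816  0.0265]
vee_block 0.58 px 294 296 plane [0.6139 0.3272 0.    ] depth [0.6129 0.3525 0.0291]
puck_d 0.55 px 291 334 plane [0.5365 0.3223 0.    ] depth [0.5384 0.3398 0.02  ]
puck_d 0.51 px 178 308 plane [ 0.5791 -0.1336  0.    ] depth [ 0.5795 -0.1015  0.0194]
tray top 840 slope [-0.0185 -0.0589  0.1571] ((0.656969428062439, 0.20176877081394196), (0.08444252610206604, 0.0996854156255722), 79.38432312011719)
scene
tray_centre 0.77 px 198 234 plane [0.6608 0.202  0.153 ] depth [0.6147 0.2402 0.2163]
mat_centre 0.66 px 249 246 plane [0.6555 0.2051 0.003 ] depth [0.6563 0.2045 0.0017]
handle_centre 0.84 px 178 381 plane [ 0.5152 -0.1021  0.034 ] depth [ 0.5098 -0.0891  0.0478]
handle_centre 0.21 px 170 351 plane [ 0.5827 -0.0847  0.034 ] depth [ 0.5921 -0.1023  0.0147]
vee_block 0.87 px 310 219 plane [0.609  0.3366 0.    ] depth [0.5951 0.3446 0.0278]
puck_d 0.57 px 331 257 plane [0.5253 0.329  0.    ] depth [0.4429 0.3929 0.2145]
tray top 857 slope [-0.004  -0.0105  0.1562] ((0.6555254459381104, 0.20413629710674286), (0.08416424691677094, 0.09613781422376633), 79.16004180908203)
t 16.22 tcp [0.627  0.2355 0.1438] jaw yaw -138.5 F [-0.  -0.  -0.8] w 0.097 -> shift mm [-2.9  4.2 -1.8] rz None tool z [-0.011 -0.002 -1.   ]
```

```bash
python3 - <<'E'
from h import *
a=np.radians(-9.8);u=np.array([np.cos(a),np.sin(a)]);v=np.array([-u[1],u[0]]); O=np.array([.6394,-.1167])
for n in('scene','side'):
    p=arm.read_camera(n); W=cloud(p).reshape(-1,3); C=p['pixels'].reshape(-1,3).astype(int); x,y,z=W.T
    red=(C[:,0]>120)&(C[:,1]<70)&(abs(x-.51)<.05)&(abs(y+.094)<.05)&(z>.02); q=W[red]; c=q.mean(0)[:2]-O
    print(n,red.sum(),'handle s,w',c@u,c@v,'top z',q[:,2].max(),'s range',((q[:,:2]-O)@u).min(),((q[:,:2]-O)@u).max())
    d=W[:,:2]-O; k=(abs(d@u)<.04)&(abs(d@v)<.03)&(z<.05); print('stack z',np.percentile(z[k],[5,50,95]))
E
```

```text
scene 66 handle s,w -0.13230788087580328 0.004621936138849822 top z 0.05060013823719489 s range -0.14228920860261365 -0.12020771106084256
stack z [0.02584385 0.02778878 0.02974235]
side 79 handle s,w -0.12972528230989452 0.004111121082538361 top z 0.05130468636464591 s range -0.1414159803967957 -0.11707771396477992
stack z [0.02883678 0.02976175 0.03070791]
```

View pics/side_m1.png

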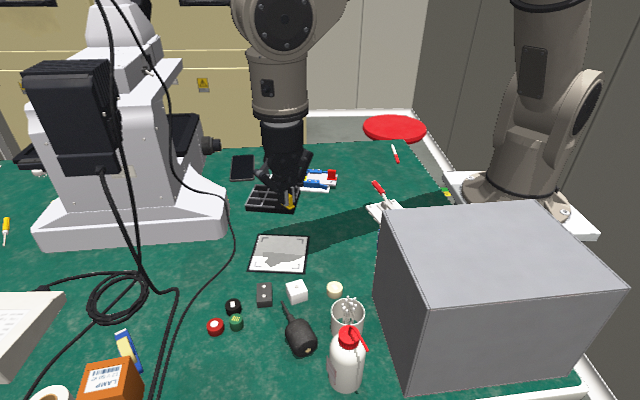

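```bash
python3 -c "
from h import *
print(arm.hand_in()); o=arm.get_obs(); print(o['t'],o['eef_pos'],o['gripper_width'])"
```

```text
the job is handed in; nothing more can be done
None
the job is handed in; nothing more can be done
```

The plate is home and released, and the top tray is peeled off and held level over the mat. I handed the job in at about 16.3 s, and it reported no verdict.

**What I did**
- **Plate:** I slid it in until it pushed on the stops with about 10 N, with the handle at x ≈ -131 mm, then let go.
- **Peel:** I gripped the lug and tilted the tray about its far corner. The lug's corner rose about 22 mm while the far corner stayed seated, with its top face at 34 mm.
- **Hold:** I lifted the tray off, levelled it and carried it over the mat.

**Last checks**
- **Tray:** it is about 3 mm off the mat's centre and about 147 mm above it. The slope is about 0.02 rad in the wrist view and the grip is steady at 0.097.
- **Plate:** the handle is at x ≈ -130 to -132 mm with its top at about 50 mm.
- **Lower trays:** their top reads 28–30 mm, which is down.
- **Vee block and puck:** both were found within a few mm of where they started; the nearest I can resolve is about 10 mm for the puck.

**Disagreements**
- **Finger length:** the first grasp closed on top of the handle with 14 N. The fingertips really end about 21 mm short of the reported TCP, so I corrected for that afterwards.
- **Sideways position of the plate:** the scene and side cameras show the handle 4–4.6 mm off centre. They showed a similar 3.5 mm offset from the wrist camera before the plate was moved. The wrist camera and the TCP had it within 1 mm after release, so I trusted those.
- **Side camera tilt:** its fit of the tray, from far fewer pixels, gave a slope of about 0.06 rad. That is still under the 0.2 rad limit.

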